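# Fit the forming post in the bending jig

## Task

Get the wood-bending jig ready: from the dark block, take the long slim forming post and thread it down through the empty hole in the jig's upper board, across the gap and through the matching hole in the lower board, until its collar rests flat on the upper board. Then let go of it.

Things in the scene. Friction and masses are not known exactly. Their poses are not given: they have to be found in the camera images.
- post_grip (a point): Centre of the right post's round wooden grip (28 mm diameter, 56 tall), on its axis, 38 mm above the underside of the steel collar (44 mm across, 8 thick), 148 mm above the nose; z up along the shaft. Shaft below the collar: 16 mm thick all along, 110 long, last 14 mm tapering to 8. About 0.3 kg. Of two others with equal grips one has a 60 mm shaft, one a 52 mm thick barrel below the collar.
- post_nose (a point): Lower end of the same post's shaft, on its axis, 148 mm below post_grip; z up along the shaft. The three posts start upright, in any order, 100 mm apart in a row, standing loosely in 19 mm sockets, 45 mm deep, of a dark wooden block 300 x 70 mm, 50 tall, fixed to the bench; this nose is then 5 mm above the bench and its collar 115 mm.
- bore_top (a point): Centre of the 30 mm hole at the upper face of the jig's upper board, 123 mm above the bench; z up. The jig: two level plywood boards, 220 x 200 mm, 18 thick, with a 50 mm gap between, fixed to the bench. It is the jig's only open hole; three wooden formers stand 5 mm proud of the board, 60 mm or more from the hole, and low bolt heads at the corners.
- bore_low (a point): Centre of the matching 30 mm hole at the upper face of the lower board, 68 mm straight below bore_top, 55 mm above the bench; z up. The hole goes through the 18 mm board, with 37 mm of free air below. With the post's collar seated on the upper board its nose is 42 mm below this point.
There are look-alikes about, which are no part of the job. Leave any green or yellow look-alike of the part that bears post_grip alone.

How it is judged:
On the way, in this order (a step that is already met when the one before it is completed fails the run):
1. the long slim post is lifted until its nose is clear of the block's sockets (height (world z) of post_nose above 0.06 m), for 0.1 s.
2. the nose has come through the upper board into the gap, within 12 mm of the bores' axis, the post within 10 degrees of upright (z of post_nose in the frame of bore_low below 0.05 m and horizontal distance between post_nose and bore_low below 0.012 m and angle between post_nose's own z axis and vertical below 0.175 rad).
At the end, for the whole second after the job is handed in: The long slim post stands through both boards: its nose at least 37 mm below the upper face of the lower board (collar seated to within 5 mm), nose within 11 mm and grip within 15 mm of the bores' axis, post within 10 degrees of upright, released (z of post_nose in the frame of bore_low below -0.037 m and horizontal distance between post_nose and bore_low below 0.011 m and horizontal distance between post_grip and bore_top below 0.015 m and angle between post_nose's own z axis and vertical below 0.175 rad); the robot touches nothing.
It also fails if it takes over 40 s, if anything falls off the work surface, if the arm or the gripper's body presses on something with over 40 N, if the wrist force passes 120 N, or if a joint passes its speed limit or range.

## Robot

A 6-joint arm with a two-finger parallel gripper is mounted at the origin on the work surface. World frame = base frame: x ahead of the robot, y to its left, z up, the work surface at z = 0. Lengths are in m, angles in rad, forces in N, time in s.
With the tool pointing down it reaches from about 0.25 to 0.725 m from the base axis. Payload 4 kg.
Tool frame: the origin (TCP) lies on the centre line of the jaws, within the pads' length; the fingertips stand 17 mm ahead of it and the grasp point (between the pads) lies 2 mm behind it; z points along the fingers, y is the line along which they close (so a half turn about z gives the same grasp; the last joint's range is limited). The gripper opens to 85 mm and grips with 20 to 120 N. Pads are 22 mm wide; open, the fingers measure 114 mm over their backs; the gripper's body (76 mm by 85 mm) begins 54 mm behind the grasp point. The pads swing forward as they close: fully open they stand 13 mm farther back than shut.
Start: joints at [1.3, 0.241, 0.005, 1.335, 0, 1.571], TCP at [0.134, 0.482, 0.248] pointing down, gripper open.
Joint ranges: [-2.72, 2.72], [-1.05, 1.87], [-1.09, 1.28], [-1.99, 2.15], [-1.42, 1.44], [-3.14, 3.14]. Speed limits (rad/s): [2.79, 2.79, 3.14, 3.14, 3.14, 3.14].

## Interface

Orientations are given as a unit quaternion [x, y, z, w].
In Python, from workcell import get_obs, imaging, order gives the robot as it stands.
- The arm moves only by the tool apply_moves, never from a script. Its argument "targets" is a list that holds one entry, the list of rows, each a list of 5 numbers: the shift along the world's x, y, z in units of 40 mm (1.0 is 40 mm), then the turn about the world's z in degrees, then the gripper command: -1 is shut, 1 is fully open, values between are in proportion. In form: [[[dx, dy, dz, turn, fingers], ...]]. A call has 1 to 8 rows; each row shifts and turns the commanded pose from where the row before left it; what a row does not reach is not made up. A row lasts 1/12 s, in which the tool goes at most 41.7 mm and 7.16 degrees, less where a joint would pass 70% of its speed; a pose out of reach is approached as far as the arm can. A call is refused whole if a number of a shift passes 1 or a number of a turn 7.16, either way. A call with a gripper value outside its range is refused whole. The fingers move at their own pace and stop on an object; the grip force is fixed at half the most. Time passes only in rows, so rows that do not move let the fingers close. It gives the time, the measured TCP pose, the force, the opening and the grip force at its end, in the units of the state.
- get_obs(): the state, without advancing time (a new reading comes with each control period).
- imaging.camera(name): name is "scene" or "top" or "wrist"; returns (picture, depth): 384x512x3 uint8, blue, green, red; 384x512 float32, m along the optical axis (not along the pixel's ray), 0 where there is no reading.
- imaging.get_calibration(name): a dict with "camera_matrix" (3x3 intrinsics, pixels), "eye" and "rotation" of the camera in the world; the wrist camera has in their place "hand_eye" (4x4, takes a point from camera to tool coordinates, whose origin is the TCP and whose axes are the flange's). Camera axes: x right, y down, z forward; pixel columns grow to the right and rows downward; lengths in m; the calibration is good to about 2 mm. The wrist camera is an equidistant fisheye: a pixel r from the principal point sees the ray r / f radians off the axis. A picture is of the moment at which its call begins: read the wrist's pose just before it. get_calibration takes no time and is no camera call.
- order.job_done(): hands the job in; it is judged then, once.
The state is a dict: "clock": time; "joint_pos": joint angles; "joint_vel": joint speeds; "tau": joint torques, N m; "eef_pos": TCP position; "tool_rot": TCP orientation; "ft_force": force on the tool from outside, world axes, zero at the start; "ft_torque": the same for the moment, N m; "grip_width": finger opening in m; "grasp_force": force on a finger pad.
Only numpy, scipy, OpenCV 4.12 (cv2) and the standard library are available. Lean on these libraries where they do the work, as an engineer would, in place of code of your own. Each camera call takes 0.05 s, during which the arm holds its last target. There are 200 camera calls.

## Working session

There is one attempt and no reset: what is moved stays moved. The work goes in short steps, Python scripts to look and compute and a tool call to move; the robot and the scene stay as the last step left them, time stands still between calls to the robot, and variables do not carry over. Pictures are saved under pics/ and viewed, at most 10 in all, crops included, and the job is handed in when it is done.

Besides the shell and the picture viewer there is one more tool, called after "Request:" by a JSON object that holds its "fn" and its "kwargs", one argument or row to a line. apply_moves: Moves the arm, as the interface text tells. Its arguments: {"type":"object","properties":{"targets":{"type":"array","items":{"type":"array","items":{"type":"array","items":{"type":"number"}}}}},"required":["targets"]}

```bash
mkdir -p pics; cat > h.py <<'E'
import numpy as np, cv2
from workcell import get_obs, imaging, order
def snap(n):
    im,d=imaging.camera(n); np.savez(f'/tmp/{n}.npz',im=im,d=d); return im,d
def pts(n,d):
    c=imaging.get_calibration(n);K=np.array(c['camera_matrix']);v,u=np.mgrid[:384,:512]
    P=np.stack([(u-K[0,2])/K[0,0]*d,(v-K[1,2])/K[1,1]*d,d],-1)
    return P@np.array(c['rotation']).T+np.array(c['eye'])
E
python3 - <<'E'
from h import *
for n in('scene','top'):
    im,d=snap(n); cv2.imwrite(f'pics/{n}.png',cv2.resize(im,(800,600)))
    c=imaging.get_calibration(n);print(n,c)
    P=pts(n,d);print(P[200,250],P[350,100])
print(get_obs())
E
```

```text
scene {'camera_matrix': array([[466.51330294,   0.        , 261.55637308],
       [  0.        , 466.51330294, 190.64783192],
       [  0.        ,   0.        ,   1.        ]]), 'eye': array([ 1.28517416, -0.35558869,  0.92603542]), 'rotation': array([ 0.74702914,  0.52881438, -0.22486055, -0.33427615])}Traceback (most recent call last):
  File "<stdin>", line 5, in <module>
  File "h.py", line 8, in pts
    return P@np.array(c['rotation']).T+np.array(c['eye'])
           ~^~~~~~~~~~~~~~~~~~~~~~~~~~
ValueError: matmul: Input operand 1 has a mismatch in its core dimension 0, with gufunc signature (n?,k),(k,m?)->(n?,m?) (size 4 is different from 3)
```

View pics/scene.png

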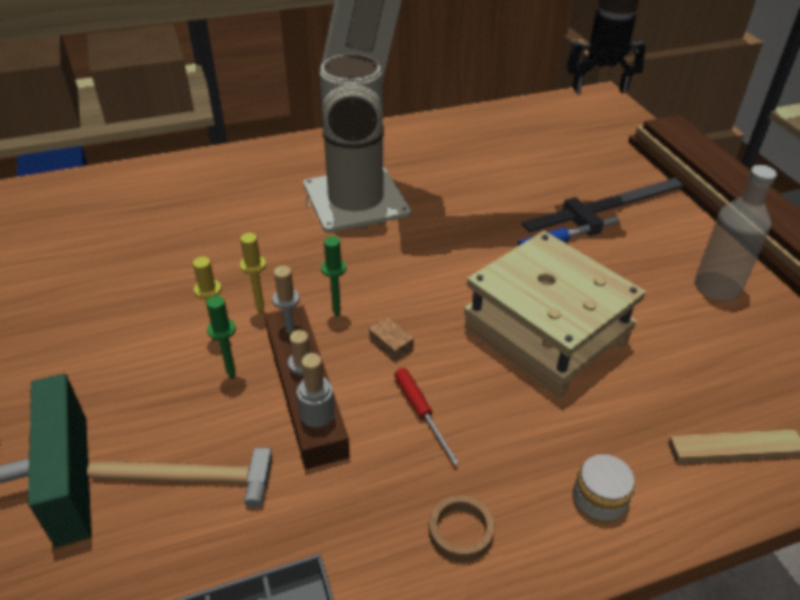

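The scene view shows the block with three wooden-grip posts. The long slim one is the end nearest the robot, at about (285,285) in the 800x600 view, with a yellow post at (252,265) and a green one at (333,265) close by. The jig's hole is at about (547,279).

```bash
sed -i "s/np.array(c\['rotation'\]).T/Rotation.from_quat(c['rotation']).as_matrix().T/; 1a from scipy.spatial.transform import Rotation" h.py
python3 - <<'E'
from h import *
im,d=snap('top'); cv2.imwrite('pics/top.png',cv2.resize(im,(800,600)))
P=pts('top',d);print(imaging.get_calibration('top'))
z=np.load('/tmp/scene.npz');S=pts('scene',z['d'])
for n,u,v in [('tabletop',400,560),('grip long top',284,270),('grip2',299,338),('grip3',312,360),('hole rim',570,285),('yellow1',250,240),('yellow2',204,264),('green1',332,242),('green2',217,303)]:
    print(n,S[int(v*.64),int(u*.64)].round(3))
# hole: dark region in the board plane of the top view
def comps(m,P,lo,name):
    k,l,s,c=cv2.connectedComponentsWithStats(m.astype(np.uint8))
    for i in range(1,k):
        if s[i,4]>=lo: print(name,s[i],c[i].round(1),np.median(P[l==i],0).round(3))
comps((P[...,2]>.11)&(P[...,2]<.14)&(d>0),P,60,'z board/collar')
comps((P[...,2]>.17)&(P[...,2]<.2)&(d>0),P,5,'grip tops')
o=get_obs();print(o['eef_pos'],o['tool_rot'],o['grip_width'])
E
```

```text
{'camera_matrix': array([[375.00476796,   0.        , 255.26689263],
       [  0.        , 375.00476796, 193.10148778],
       [  0.        ,   0.        ,   1.        ]]), 'eye': array([ 0.35548295, -0.06572069,  0.91158568]), 'rotation': array([ 0.7095122 , -0.70226965,  0.03961481, -0.04290034])}
tabletop [ 0.827 -0.185 -0.002]
grip long top [ 0.397 -0.232  0.181]
grip2 [ 0.5   -0.236  0.128]
grip3 [ 0.599 -0.238  0.181]
hole rim [0.517 0.223 0.12 ]
yellow1 [ 0.296 -0.265  0.174]
yellow2 [ 0.335 -0.347  0.175]
green1 [ 0.341 -0.138  0.172]
green2 [ 0.433 -0.343  0.176]
z board/collar [  74   99  123  128 9471] [134.6 162.8] [0.511 0.198 0.124]
z board/collar [ 489  102   23   98 1454] [501.8 148.1] [ 0.556 -0.596  0.111]
z board/collar [325 115  24  24 284] [335.1 128.7] [ 0.587 -0.229  0.123]
z board/collar [331 164  14  14 155] [337.3 170.8] [ 0.496 -0.234  0.129]
z board/collar [378 194  20  20 200] [385.3 204.2] [ 0.426 -0.334  0.119]
z board/collar [327 208  20  20 167] [334.  218.4] [ 0.394 -0.225  0.124]
z board/collar [282 234  21  21 172] [289.8 243.5] [ 0.344 -0.131  0.119]
z board/collar [383 242  19  21 209] [389.9 251.4] [ 0.329 -0.341  0.119]
z board/collar [343 260  21  21 194] [350.5 268.9] [ 0.295 -0.258  0.119]
grip tops [336 111  15  14 161] [343.2 117.4] [ 0.597 -0.237  0.179]
grip tops [392 195  14  14 154] [398.3 201.1] [ 0.429 -0.343  0.175]
grip tops [336 209  15  15 170] [343.1 216. ] [ 0.398 -0.233  0.18 ]
grip tops [287 238  15  14 158] [294.2 244.3] [ 0.343 -0.138  0.175]
grip tops [396 246  15  14 162] [403.4 252.7] [ 0.328 -0.35   0.175]
grip tops [354 266  15  14 166] [361.  272.4] [ 0.291 -0.267  0.175]
[0.13360905 0.48126685 0.24749777] [ 1.34977572e-01  9.90848192e-01 -9.49574181e-04 -1.20384515e-04] 0.08537895310386703
```

View pics/top.png

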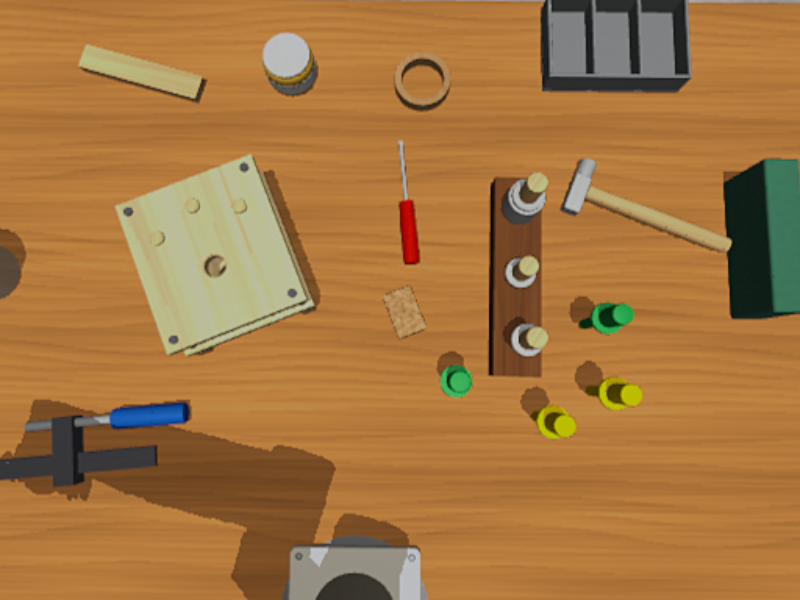

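The top view agrees: the long post's grip top is at about (535,338) of 800x600 and its shaft shows no barrel. The jig hole is at (215,266). I'll get the hole from both views and start moving over to the post.

```bash
python3 - <<'E'
from h import *
def ray(n,u,v,z):
    c=imaging.get_calibration(n);K=np.array(c['camera_matrix']);R=Rotation.from_quat(c['rotation']).as_matrix()
    r=R@np.linalg.inv(K)@[u,v,1];e=np.array(c['eye']);return e+r*(z-e[2])/r[2]
for n,box in(('top',(120,155,156,186)),('scene',(335,172,365,187))):
    z=np.load(f'/tmp/{n}.npz');P=pts(n,z['d']);x0,y0,x1,y1=box
    m=((P[...,2]<.113))[y0:y1,x0:x1].astype(np.uint8)
    g=cv2.cvtColor(z['im'],cv2.COLOR_BGR2GRAY)[y0:y1,x0:x1]
    for m,nm in((m,'depth'),((g<np.median(g)*.8).astype(np.uint8),'gray')):
        cs=cv2.findContours(m,0,1)[0]
        if not cs: continue
        c=max(cs,key=cv2.contourArea)
        if len(c)<5: continue
        x,y,w,h=cv2.boundingRect(c);print(n,nm,w,h,ray(n,x0+x+(w-1)/2,y0+y+(h-1)/2,.123).round(4))
# grip top centres, both views
z=np.load('/tmp/top.npz');print('top grip',ray('top',343.1,216,.181).round(4))
z=np.load('/tmp/scene.npz');S=pts('scene',z['d']);m=(abs(S[...,2]-.181)<.004)&(np.hypot(S[...,0]-.397,S[...,1]+.233)<.03)
v,u=np.nonzero(m);print('scene grip',ray('scene',u.mean(),v.mean(),.181).round(4),m.sum())
E
```

```text
top depth 13 14 [0.494  0.1893 0.123 ]
top gray 14 14 [0.4962 0.1905 0.123 ]
scene depth 11 6 [0.4985 0.1881 0.123 ]
scene gray 12 8 [0.4954 0.1912 0.123 ]
top grip [ 0.398  -0.2332  0.181 ]
scene grip [ 0.4012 -0.2346  0.181 ] 62
```

Request:
{"fn": "apply_moves", "kwargs": {
  "targets": [
    [[0.4, -0.7, 0, 0, 1], [0.4, -0.7, 0, 0, 1], [0.4, -0.7, 0, 0, 1], [0.4, -0.7, 0, 0, 1], [0.4, -0.7, 0, 0, 1], [0.4, -0.7, 0, 0, 1], [0.4, -0.7, 0, 0, 1], [0.4, -0.7, 0, 0, 1]]
  ]
}}

```text
clock: 0.77
eef_pos: [0.2619, 0.2562, 0.248]
tool_rot: [0.135, 0.991, -0.0, -0.0]
ft_force: [1.0, 0.5, 0.0]
grip_width: 0.0856
grasp_force: 0.0
```

Request:
{"fn": "apply_moves", "kwargs": {
  "targets": [
    [[0.2, -0.75, 0, 0, 1], [0.2, -0.75, 0, 0, 1], [0.2, -0.75, 0, 0, 1], [0.2, -0.75, 0, 0, 1], [0.2, -0.75, 0, 0, 1], [0.2, -0.75, 0, 0, 1], [0.2, -0.75, 0, 0, 1], [0.2, -0.75, 0, 0, 1]]
  ]
}}

```text
clock: 1.43
eef_pos: [0.3255, 0.0163, 0.2482]
tool_rot: [0.135, 0.991, 0.0, -0.0]
ft_force: [0.9, 1.5, 0.0]
grip_width: 0.0855
grasp_force: 0.0
```

Request:
{"fn": "apply_moves", "kwargs": {
  "targets": [
    [[0.2, -0.75, 0, 0, 1], [0.2, -0.75, 0, 0, 1], [0.2, -0.75, 0, 0, 1], [0.2, -0.75, 0, 0, 1], [0.2, -0.75, 0, 0, 1], [0.2, -0.75, 0, 0, 1], [0.2, -0.75, 0, 0, 1], [0.2, -0.75, 0, 0, 1]]
  ]
}}

```text
clock: 2.1
eef_pos: [0.3895, -0.2237, 0.2479]
tool_rot: [0.135, 0.991, 0.0, -0.0]
ft_force: [0.4, 0.5, -0.1]
grip_width: 0.0851
grasp_force: 0.0
```

```bash
python3 - <<'E'
from h import *
o=get_obs();print(o['eef_pos'].round(4) if hasattr(o['eef_pos'],'round') else o['eef_pos'],o['joint_pos'],o['joint_vel'])
im,d=snap('wrist');cv2.imwrite('pics/w1.png',im)
print(imaging.get_calibration('wrist'))
E
```

```text
[ 0.3895 -0.2237  0.2479] [-5.21428160e-01  1.41031359e-01 -1.20090584e-01  1.31053204e+00
  1.48414432e-04 -2.50177825e-01] [-0.61048084  0.50951401  0.59315638  0.078838    0.00331341 -0.60909427]
{'camera_matrix': array([[297.31863964,   0.        , 255.61684978],
       [  0.        , 297.31863964, 201.05205981],
       [  0.        ,   0.        ,   1.        ]]), 'hand_eye': array([[-5.54124369e-04, -9.56707377e-01, -2.91051007e-01,
         7.44325666e-02],
       [ 9.99999843e-01, -5.06021432e-04, -2.40541500e-04,
         6.05182891e-04],
       [ 8.28497799e-05, -2.91051095e-01,  9.56707507e-01,
        -1.25565410e-01],
       [ 0.00000000e+00,  0.00000000e+00,  0.00000000e+00,
         1.00000000e+00]])}
```

View pics/w1.png

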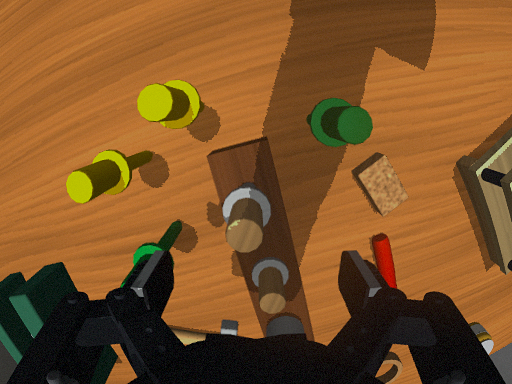

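The wrist view shows the long post's grip top at about (244,236), with the short post at (272,302). A ray through the grip top gives the correction.

```bash
cat >> h.py <<'E'
def wray(u,v,z,o):
    c=imaging.get_calibration('wrist');K=np.array(c['camera_matrix']);H=np.array(c['hand_eye'])
    a=np.array([u-K[0,2],v-K[1,2]]);r=np.hypot(*a);t=r/K[0,0];dc=np.array([*(a/r*np.sin(t)),np.cos(t)])
    R=Rotation.from_quat(o['tool_rot']).as_matrix();e=np.array(o['eef_pos'])+R@H[:3,3];d=R@H[:3,:3]@dc
    return e+d*(z-e[2])/d[2]
E
python3 - <<'E'
from h import *
o=get_obs();print(o['eef_pos'])
im=np.load('/tmp/wrist.npz')['im'];g=cv2.cvtColor(im,cv2.COLOR_BGR2HSV)[205:262,215:280]
print(wray(244,236,.181,o))
im,d=snap('wrist');c=im[195:265,205:285];cv2.imwrite('pics/w1c.png',cv2.resize(c,None,fx=7,fy=7,interpolation=2))
E
```

```text
[ 0.39147427 -0.22850386  0.24766949]
[ 0.39890773 -0.23880272  0.181     ]
```

View pics/w1c.png

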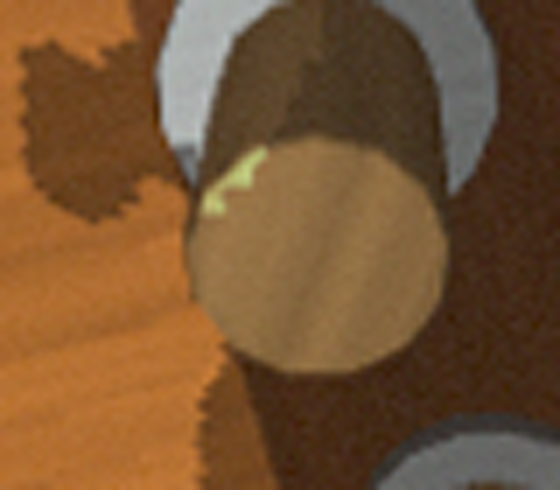

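Request:
{"fn": "apply_moves", "kwargs": {
  "targets": [
    [[0, 0, 0, 0, 1], [0, 0, 0, 0, 1]]
  ]
}}

```text
clock: 2.37
eef_pos: [0.3891, -0.2216, 0.2478]
tool_rot: [0.135, 0.991, 0.0, -0.001]
ft_force: [0.2, -0.4, -0.3]
grip_width: 0.0854
grasp_force: 0.0
```

```bash
python3 - <<'E'
from h import *
o=get_obs();print(o['eef_pos'],o['joint_vel'])
im,d=snap('wrist');hsv=cv2.cvtColor(im,cv2.COLOR_BGR2HSV)
P=d[232,250];print(P)
m=(abs(d-P)<.006)[195:280,205:290].astype(np.uint8);k,l,s,c=cv2.connectedComponentsWithStats(m)
i=1+s[1:,4].argmax();u,v=c[i]+[205,195];print(s[i],u,v,wray(u,v,.181,o))
cv2.imwrite('pics/w2c.png',cv2.resize(im[195:265,205:285],None,fx=7,fy=7,interpolation=2))
E
```

```text
[ 0.3891056  -0.22155754  0.24778665] [ 0.02029161 -0.01631004 -0.00711244 -0.00104918 -0.00147914 -0.00176585]
0.20991267
[  17   21   39   38 1130] 241.03185840707965 234.70619469026548 [ 0.39491899 -0.23321005  0.181     ]
```

View pics/w2c.png

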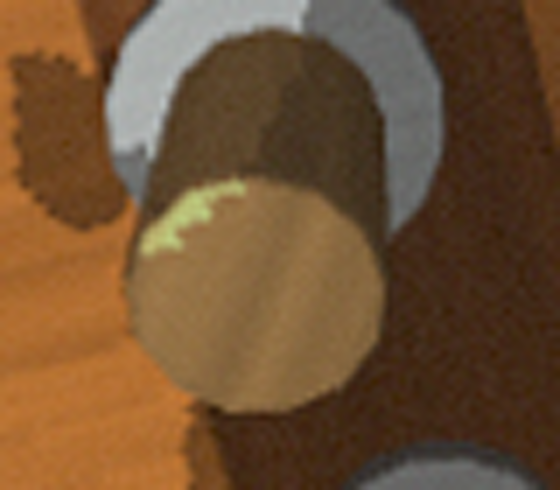

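The grip is at about (0.397,-0.233). I'll centre the tool, then descend.

Request:
{"fn": "apply_moves", "kwargs": {
  "targets": [
    [[0.2, -0.3, 0, 0, 1], [0, 0, -0.3, 0, 1], [0, 0, -0.5, 0, 1], [0, 0, -0.5, 0, 1], [0, 0, -0.5, 0, 1], [0, 0, -0.3, 0, 1], [0, 0, -0.2, 0, 1], [0, 0, 0, 0, 1]]
  ]
}}

```text
clock: 3.08
eef_pos: [0.3966, -0.2326, 0.155]
tool_rot: [0.134, 0.991, 0.001, -0.002]
ft_force: [-0.6, -0.0, 0.2]
grip_width: 0.0855
grasp_force: 0.0
```

Request:
{"fn": "apply_moves", "kwargs": {
  "targets": [
    [[0, 0, 0, 0, -1], [0, 0, 0, 0, -1], [0, 0, 0, 0, -1], [0, 0, 0, 0, -1], [0, 0, 0, 0, -1], [0, 0, 0, 0, -1], [0, 0, 0, 0, -1], [0, 0, 0, 0, -1]]
  ]
}}

```text
clock: 3.75
eef_pos: [0.3983, -0.2346, 0.1572]
tool_rot: [0.135, 0.991, -0.0, 0.001]
ft_force: [-0.5, 0.7, 4.5]
grip_width: 0.0268
grasp_force: 58.7
```

Request:
{"fn": "apply_moves", "kwargs": {
  "targets": [
    [[0, 0, 0.3, 0, -1], [0, 0, 0.5, 0, -1], [0, 0, 0.7, 0, -1], [0, 0, 0.8, 0, -1], [0, 0, 0.8, 0, -1], [0, 0, 0.8, 0, -1], [0, 0, 0.5, 0, -1], [0, 0, 0.3, 0, -1]]
  ]
}}

```text
clock: 4.42
eef_pos: [0.3981, -0.2345, 0.3465]
tool_rot: [0.135, 0.991, -0.0, 0.001]
ft_force: [0.3, -0.9, -2.5]
grip_width: 0.0269
grasp_force: 59.8
```

```bash
python3 - <<'E'
from h import *
o=get_obs();print(o['eef_pos'],o['grip_width'],o['ft_force'])
im,d=snap('scene');cv2.imwrite('pics/s2.png',cv2.resize(im[80:320,100:340],None,fx=2.4,fy=2.4,interpolation=2))
E
```

```text
[ 0.39810267 -0.2344641   0.34646582] 0.026878771972779346 [ 0.32884199 -0.94267162 -2.52839035]
```

View pics/s2.png

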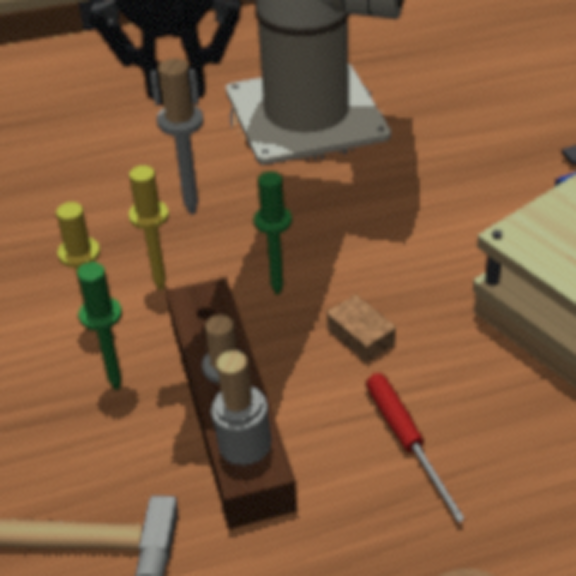

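The long post is held with nothing else disturbed. Next I carry it to a point just short of the bore.

Request:
{"fn": "apply_moves", "kwargs": {
  "targets": [
    [[0.1, 0.3, 0, 0, -1], [0.15, 0.6, 0, 0, -1], [0.15, 0.7, 0, 0, -1], [0.15, 0.7, 0, 0, -1], [0.15, 0.7, 0, 0, -1], [0.15, 0.7, 0, 0, -1], [0.15, 0.7, 0, 0, -1], [0.15, 0.7, 0, 0, -1]]
  ]
}}

```text
clock: 5.13
eef_pos: [0.4431, -0.0288, 0.3425]
tool_rot: [0.135, 0.991, -0.0, -0.002]
ft_force: [0.5, 0.7, -4.1]
grip_width: 0.0266
grasp_force: 59.8
```

Request:
{"fn": "apply_moves", "kwargs": {
  "targets": [
    [[0.2, 0.7, 0, 0, -1], [0.2, 0.7, 0, 0, -1], [0.2, 0.7, 0, 0, -1], [0.2, 0.7, 0, 0, -1], [0.2, 0.7, 0, 0, -1], [0.1, 0.5, -0.3, 0, -1], [0.1, 0.3, -0.3, 0, -1], [0, 0.1, -0.2, 0, -1]]
  ]
}}

```text
clock: 5.8
eef_pos: [0.4912, 0.1476, 0.3089]
tool_rot: [0.134, 0.991, -0.001, -0.002]
ft_force: [-0.0, 0.0, -3.8]
grip_width: 0.0268
grasp_force: 59.9
```

Request:
{"fn": "apply_moves", "kwargs": {
  "targets": [
    [[0, 0, -0.2, 0, -1], [0, 0, 0, 0, -1], [0, 0, 0, 0, -1]]
  ]
}}

```text
clock: 6.05
eef_pos: [0.4911, 0.1447, 0.3035]
tool_rot: [0.136, 0.991, -0.001, -0.001]
ft_force: [-0.5, -0.2, -2.4]
grip_width: 0.0266
grasp_force: 59.7
```

```bash
python3 - <<'E'
from h import *
o=get_obs();print(o['eef_pos'],o['grip_width'],o['joint_pos'])
e=np.array(o['eef_pos'])
im,d=snap('scene');S=pts('scene',d)
cv2.imwrite('pics/s3.png',cv2.resize(im[40:280,270:510],None,fx=2.4,fy=2.4,interpolation=2))
m=(np.hypot(S[...,0]-e[0],S[...,1]-e[1])<.04)&(d>0)&(S[...,2]>.14)&(S[...,2]<e[2]-.055)
cam=imaging.get_calibration('scene')['eye'][:2]-e[:2];cam/=np.linalg.norm(cam)
print(m.sum(),S[m][:,2].min())
for lo in np.arange(.14,e[2]-.04,.015):
    k=m&(S[...,2]>=lo)&(S[...,2]<lo+.015)
    if k.sum()>4: 
        v,u=np.nonzero(k);print(round(lo,3),k.sum(),S[k].mean(0).round(4),(S[k].mean(0)[:2]-cam*.0063-e[:2]).round(4))
E
```

```text
[0.49106678 0.1446946  0.30353151] 0.02659111113498885 [ 2.86759431e-01  2.50552077e-01  1.60665326e-01  1.48324389e+00
 -3.83752943e-04  5.58663287e-01]
184 0.1513339919943334
0.155 20 [0.4935 0.1435 0.163 ] [-0.0029  0.0022]
0.17 28 [0.4943 0.1425 0.1772] [-0.0021  0.0012]
0.185 30 [0.4941 0.1423 0.1921] [-0.0023  0.001 ]
0.2 33 [0.4947 0.1416 0.2082] [-0.0017  0.0003]
0.215 27 [0.4951 0.1418 0.2229] [-0.0013  0.0005]
0.23 34 [0.4954 0.142  0.2374] [-0.001   0.0007]
0.245 10 [0.4951 0.1423 0.2469] [-0.0013  0.0009]
```

View pics/s3.png

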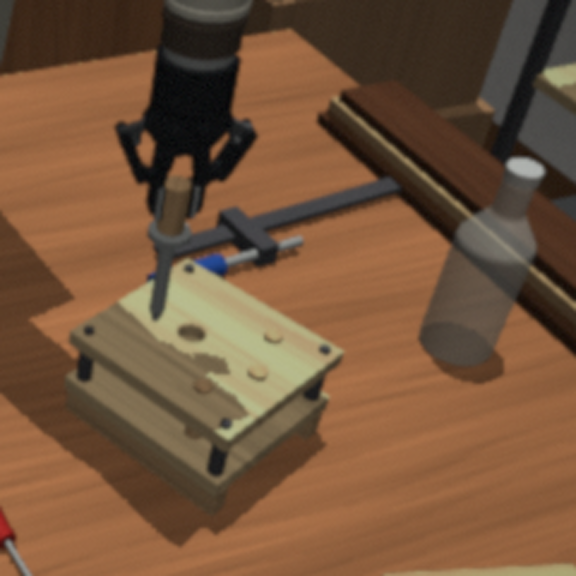

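The post hangs nearly upright, with the nose at crop (157,316) and the hole at (191,332). I'll shift over the bore, lower a little, and check.

Request:
{"fn": "apply_moves", "kwargs": {
  "targets": [
    [[0.05, 0.4, 0, 0, -1], [0.05, 0.4, 0, 0, -1], [0.05, 0.3, 0, 0, -1], [0, 0, -0.2, 0, -1], [0, 0, -0.1, 0, -1], [0, 0, 0, 0, -1], [0, 0, 0, 0, -1]]
  ]
}}

```text
clock: 6.68
eef_pos: [0.4973, 0.1889, 0.2919]
tool_rot: [0.135, 0.991, -0.001, -0.001]
ft_force: [-0.5, 0.8, -1.8]
grip_width: 0.0266
grasp_force: 60.0
```

```bash
python3 - <<'E'
from h import *
o=get_obs();print(o['eef_pos'],o['grip_width'],o['ft_force'])
e=np.array(o['eef_pos'])
im,d=snap('scene');S=pts('scene',d)
cv2.imwrite('pics/s4.png',cv2.resize(im[100:220,300:420],None,fx=5,fy=5,interpolation=2))
m=(np.hypot(S[...,0]-e[0],S[...,1]-e[1])<.04)&(d>0)&(S[...,2]>.13)&(S[...,2]<.22)
cam=imaging.get_calibration('scene')['eye'][:2]-e[:2];cam/=np.linalg.norm(cam)
for lo in (.14,.16,.18,.2):
    k=m&(S[...,2]>=lo)&(S[...,2]<lo+.02)
    if k.sum()>4: print(lo,(S[k].mean(0)[:2]-cam*.0063).round(4))
# gray top view ring check of hole visible part
E
```

```text
[0.49734106 0.18891766 0.29187231] 0.026644902362570357 [-0.5202264   0.82332565 -1.81710627]
0.14 [0.4944 0.1907]
0.16 [0.4953 0.1896]
0.18 [0.496  0.1899]
0.2 [0.4958 0.1895]
```

View pics/s4.png

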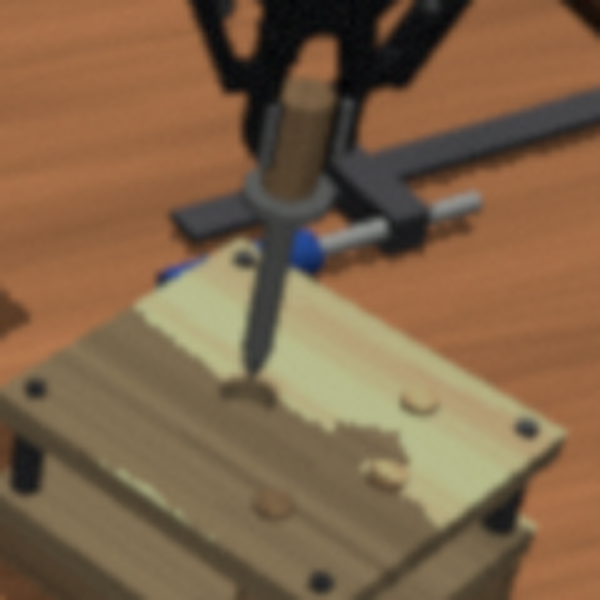

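The nose tip is at crop (254,374), 17 mm above the hole, whose centre is at (248,392). It lines up within about 3 mm, so I'll insert gradually and watch the force.

Request:
{"fn": "apply_moves", "kwargs": {
  "targets": [
    [[0, 0, -0.2, 0, -1], [0, 0, -0.2, 0, -1], [0, 0, -0.2, 0, -1], [0, 0, -0.2, 0, -1], [0, 0, -0.2, 0, -1], [0, 0, -0.2, 0, -1], [0, 0, 0, 0, -1]]
  ]
}}

```text
clock: 7.32
eef_pos: [0.4966, 0.1894, 0.2419]
tool_rot: [0.135, 0.991, -0.001, -0.002]
ft_force: [0.5, -0.6, -3.3]
grip_width: 0.0268
grasp_force: 60.1
```

Request:
{"fn": "apply_moves", "kwargs": {
  "targets": [
    [[0, 0, -0.2, 0, -1], [0, 0, -0.2, 0, -1], [0, 0, -0.2, 0, -1], [0, 0, -0.2, 0, -1], [0, 0, -0.2, 0, -1], [0, 0, -0.1, 0, -1], [0, 0, 0, 0, -1], [0, 0, 0, 0, -1]]
  ]
}}

```text
clock: 7.98
eef_pos: [0.4976, 0.1897, 0.2001]
tool_rot: [0.135, 0.991, -0.0, -0.0]
ft_force: [0.3, 0.4, -2.5]
grip_width: 0.0266
grasp_force: 60.2
```

Request:
{"fn": "apply_moves", "kwargs": {
  "targets": [
    [[0, 0, -0.2, 0, -1], [0, 0, -0.2, 0, -1], [0, 0, -0.2, 0, -1], [0, 0, -0.1, 0, -1], [0, 0, -0.05, 0, -1], [0, 0, 0, 0, -1], [0, 0, 0, 0, -1]]
  ]
}}

```text
clock: 8.57
eef_pos: [0.4978, 0.1898, 0.1702]
tool_rot: [0.135, 0.991, -0.0, -0.0]
ft_force: [0.3, 0.6, -3.6]
grip_width: 0.0268
grasp_force: 60.2
```

```bash
python3 - <<'E'
from h import *
o=get_obs();e=np.array(o['eef_pos']);print(e,o['ft_force'])
im,d=snap('scene');S=pts('scene',d)
cv2.imwrite('pics/s5.png',cv2.resize(im[100:220,300:420],None,fx=5,fy=5,interpolation=2))
E
```

```text
[0.49776023 0.18978529 0.17024666] [ 0.2616701   0.64313175 -3.55311089]
```

View pics/s5.png

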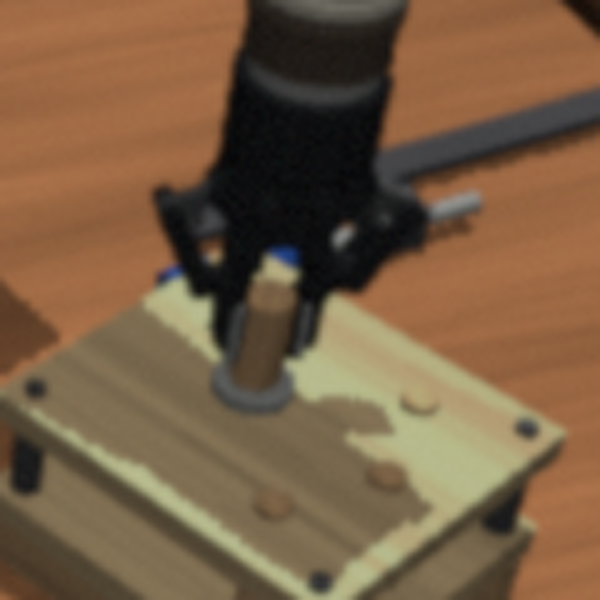

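The collar sits just above the board at crop (252,390). I'll lower the last few millimetres in small steps until it touches.

Request:
{"fn": "apply_moves", "kwargs": {
  "targets": [
    [[0, 0, -0.05, 0, -1], [0, 0, 0, 0, -1], [0, 0, -0.04, 0, -1], [0, 0, 0, 0, -1], [0, 0, 0, 0, -1]]
  ]
}}

```text
clock: 9.03
eef_pos: [0.4977, 0.1898, 0.1667]
tool_rot: [0.135, 0.991, -0.0, -0.0]
ft_force: [-0.4, 1.0, -3.5]
grip_width: 0.0266
grasp_force: 60.2
```

Request:
{"fn": "apply_moves", "kwargs": {
  "targets": [
    [[0, 0, -0.03, 0, -1], [0, 0, 0, 0, -1], [0, 0, 0, 0, -1]]
  ]
}}

```text
clock: 9.28
eef_pos: [0.4977, 0.1898, 0.1654]
tool_rot: [0.135, 0.991, -0.0, -0.0]
ft_force: [0.3, -0.6, -2.9]
grip_width: 0.0268
grasp_force: 60.2
```

Request:
{"fn": "apply_moves", "kwargs": {
  "targets": [
    [[0, 0, -0.03, 0, -1], [0, 0, 0, 0, -1], [0, 0, 0, 0, -1]]
  ]
}}

```text
clock: 9.53
eef_pos: [0.4978, 0.1898, 0.1653]
tool_rot: [0.135, 0.991, 0.0, 0.0]
ft_force: [-3.3, -0.8, 5.0]
grip_width: 0.0268
grasp_force: 60.9
```

The force shows contact, so the collar is seated. Now I open the fingers and retreat.

Request:
{"fn": "apply_moves", "kwargs": {
  "targets": [
    [[0, 0, 0, 0, 0], [0, 0, 0, 0, 0.5], [0, 0, 0, 0, 1], [0, 0, 0, 0, 1], [0, 0, 0, 0, 1], [0, 0, 0, 0, 1], [0, 0, 0, 0, 1], [0, 0, 0, 0, 1]]
  ]
}}

```text
clock: 10.2
eef_pos: [0.4978, 0.1898, 0.1642]
tool_rot: [0.135, 0.991, -0.0, -0.0]
ft_force: [-0.2, -0.4, -0.4]
grip_width: 0.0853
grasp_force: 0.0
```

Request:
{"fn": "apply_moves", "kwargs": {
  "targets": [
    [[0, 0, 0.2, 0, 1], [0, 0, 0.4, 0, 1], [0, 0, 0.6, 0, 1], [0, 0, 0.6, 0, 1], [0, 0, 0.6, 0, 1], [0, 0, 0.5, 0, 1], [0, 0, 0.3, 0, 1], [0, 0, 0, 0, 1]]
  ]
}}

```text
clock: 10.87
eef_pos: [0.4992, 0.1903, 0.2964]
tool_rot: [0.135, 0.991, 0.002, 0.003]
ft_force: [0.0, -0.5, -0.2]
grip_width: 0.0854
grasp_force: 0.0
```

```bash
python3 - <<'E'
from h import *
im,d=snap('scene');S=pts('scene',d)
m=(np.hypot(S[...,0]-.497,S[...,1]-.19)<.03)&(d>0)&(S[...,2]<.25)&(S[...,2]>.127)
t=m&(S[...,2]>.183);print('top z',np.percentile(S[m][:,2],[90,97]),S[t].mean(0) if t.any() else 0)
cam=imaging.get_calibration('scene')['eye'][:2]-[.497,.19];cam/=np.linalg.norm(cam)
for lo in (.14,.155,.17):
    k=m&(S[...,2]>=lo)&(S[...,2]<lo+.012);print(lo,(S[k].mean(0)[:2]-cam*.011).round(4))
k=m&(S[...,2]>.127)&(S[...,2]<.134);print('collar',S[k].mean(0))
E
```

```text
top z [0.18714288 0.18835604] [0.49892726 0.18903501 0.18672302]
0.14 [0.4961 0.192 ]
0.155 [0.497  0.1915]
0.17 [0.4968 0.1913]
collar [0.50368348 0.1849806  0.1310882 ]
```

```bash
python3 -c "
from workcell import order
print(order.job_done())"
```

```text
the job is handed in; nothing more can be done
None
```

The long slim post stands upright through both boards with its collar seated (collar top measured at 131 mm, as expected), released and the arm clear; I handed the job in at about 11 s, and no verdict came back.

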